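# Find the softest spring unit for the puppet

### The job

The light puppet of the suitcase theatre needs the softest of the three spring units on the test board. With the fingertips, press each round pad down in turn, beginning at the robot's own left, then the middle one, then the right, and feel which spring gives most easily; then push the tag in front of that softest one fully down and leave the other two tags up. Only press: do not pick up or shove the spring units or the things standing around them.

Things in the scene. Friction and masses are not known exactly. Their poses are not given: they have to be found in the camera images.
- board: dark wood test board fixed flat on the table, 220 (x) x 460 (y) x 12 mm thick; origin at the centre of its underside, z up, x away from the robot, y to the robot's left. Stations at y = +150 (left), 0 (middle), -150 mm (right), each with a spring unit at x = +35 mm and its tag at x = -55 mm. The units look exactly alike and are mixed from run to run; only pressing tells them apart.
- pad_left (a point): centre of the left pad's flat top at rest, 82 mm above the table (fixed to the board: stays when the pad goes down). Black disc 50 mm across on a coil spring, on a loose 76 x 76 x 24 mm plywood block (0.5 kg) in a 5 mm high fence. Goes straight down 15 mm to its stop and springs back. Pressed 10 mm, the softest spring pushes back 3 N, the others 8 and 14 N (at the stop 4.5, 11, 20 N).
- tag_left_top (a point): centre of the top of the left station's tag, moves with it: an upright pale wooden tongue 16 (x) x 34 (y) mm in a grey housing 40 x 64 mm. Raised, its top is 58 mm above the table, 22 mm above the housing (may start up to 2 mm lower); slides straight down 18 mm to its stop, still 4 mm proud. No spring: needs 3 to 4 N and stays where it is left.
- tag_left (a joint): how far the left tag is pushed down: 0 raised, 0.018 m fully down.
- pad_middle (a point): centre of the middle pad's flat top at rest, 82 mm above the table (fixed to the board: stays when the pad goes down). Black disc 50 mm across on a coil spring, on a loose 76 x 76 x 24 mm plywood block (0.5 kg) in a 5 mm high fence. Goes straight down 15 mm to its stop and springs back. Pressed 10 mm, the softest spring pushes back 3 N, the others 8 and 14 N (at the stop 4.5, 11, 20 N).
- tag_middle_top (a point): centre of the top of the middle station's tag, moves with it: an upright pale wooden tongue 16 (x) x 34 (y) mm in a grey housing 40 x 64 mm. Raised, its top is 58 mm above the table, 22 mm above the housing (may start up to 2 mm lower); slides straight down 18 mm to its stop, still 4 mm proud. No spring: needs 3 to 4 N and stays where it is left.
- tag_middle (a joint): how far the middle tag is pushed down: 0 raised, 0.018 m fully down.
- pad_right (a point): centre of the right pad's flat top at rest, 82 mm above the table (fixed to the board: stays when the pad goes down). Black disc 50 mm across on a coil spring, on a loose 76 x 76 x 24 mm plywood block (0.5 kg) in a 5 mm high fence. Goes straight down 15 mm to its stop and springs back. Pressed 10 mm, the softest spring pushes back 3 N, the others 8 and 14 N (at the stop 4.5, 11, 20 N).
- tag_right_top (a point): centre of the top of the right station's tag, moves with it: an upright pale wooden tongue 16 (x) x 34 (y) mm in a grey housing 40 x 64 mm. Raised, its top is 58 mm above the table, 22 mm above the housing (may start up to 2 mm lower); slides straight down 18 mm to its stop, still 4 mm proud. No spring: needs 3 to 4 N and stays where it is left.
- tag_right (a joint): how far the right tag is pushed down: 0 raised, 0.018 m fully down.
- spool: bystander: wooden spool, 26 mm across, 38 mm high, standing on the board between the left and middle stations; origin at the centre of its underside.
- figure: bystander: turned wooden figure, 44 mm across, 90 mm high, standing to the right of the board; origin at the centre of its underside.
- glue_pot: bystander: white glue jar, 64 mm across, 85 mm high, standing to the left of the board; origin at the centre of its underside.
- tape: bystander: roll of cream tape lying flat to the left of the board, 96 mm across, 24 mm high; origin at the centre of its underside.

How it is judged:
By the outcome, as a careful person would: the job done as asked, in the order asked, and still so for the second after the job is handed in, with the robot touching nothing.
It also fails if it takes over 51 s, if anything falls off the work surface, if the arm or the gripper's body presses on something with over 40 N, if the wrist force passes 120 N, or if a joint passes its speed limit or range.

### The arm

A 7-joint arm with a two-finger parallel gripper is mounted at the origin on the work surface. World frame = base frame: x ahead of the robot, y to its left, z up, the work surface at z = 0. Lengths are in m, angles in rad, forces in N, time in s.
With the tool pointing down it reaches from about 0.4 to 0.85 m from the base axis. Payload 4.5 kg.
Tool frame: the origin (TCP) lies at the centre of the arm's flange, where the gripper is bolted on; the fingertips stand nose_length ahead of it and the grasp point (between the pads) lies 147 mm ahead of it (nose_length is the distance from the TCP to the fingertips, in m); z points along the fingers, y is the line along which they close (so a half turn about z gives the same grasp; the last joint's range is limited). The gripper opens to 88 mm and grips with 3 to 60 N. Pads are 18 mm wide; open, the fingers measure 123 mm over their backs; the gripper's body (75 mm by 187 mm) begins 45 mm behind the grasp point.
Start: joints at [-1.147, 0.689, -0.195, 1.565, 0.157, 0.902, -0.215], TCP at [0.237, 0.578, 0.405] pointing down, gripper open.
Joint ranges: [-3.01, 3.01], [-0.46, 2.08], [-1.47, 1.51], [0.13, 2.56], [-1, 4.14], [0.04, 2.09], [-2.66, 2.66]. Speed limits (rad/s): [2.57, 2.57, 3.14, 3.14, 3.14, 3.14, 3.14].

### API

Orientations are given as a unit quaternion [x, y, z, w].
In Python, from plant import * gives the robot as it stands.
- The arm moves only by the tool play_rows, never from a script. Its argument "rows" is a list that holds one entry, the list of rows, each a list of 6 numbers: the shift along the tool's x, y, z normalised to -1 to 1, where 1 is 0.5 m, then the turn, a rotation vector about the tool's x, y, z normalised to -1 to 1, where 1 is 0.5 rad. A call has 1 to 20 rows; each row is the pose to reach, as a shift and turn from the pose commanded when the call began, along the tool's axes at that moment; what a row does not reach only later rows make up. A row lasts 1/12 s, in which the tool goes at most 41.7 mm and 7.16 degrees, less where a joint would pass 70% of its speed; a pose out of reach is approached as far as the arm can. A call with a number of a shift or a turn outside -1 to 1 is refused whole. A call with a gripper value outside its range is refused whole. "claw" is the closure, from 0 (fully open) to 1 (shut), set as the call begins (left out, the last holds). The fingers move at their own pace and stop on an object; "squeeze" is the grip in N (left out, the last holds). Time passes only in rows, so rows that repeat a pose let the fingers close. It gives the time, the measured TCP pose, the force, the opening and the grip force at its end, in the units of the state.
- get_state(): the state, without advancing time (a new reading comes with each control period).
- snapshot(name): name is "scene" or "top" or "wrist"; returns a dict with "pixels" (420x560x3 uint8, blue, green, red), "camera_matrix" (3x3 intrinsics, pixels), "world_to_cam" (4x4, takes a point from world to camera coordinates); the wrist camera has in their place "mount" (4x4, takes a point from camera to tool coordinates, whose origin is the TCP and whose axes are the flange's). Camera axes: x right, y down, z forward; pixel columns grow to the right and rows downward; lengths in m; the calibration is good to about 2 mm. A picture is of the moment at which its call begins: read the wrist's pose just before it. There is no depth.
- finish_job(): hands the job in; it is judged then, once.
The state is a dict: "clock": time; "q": joint angles; "qd": joint speeds; "joint_torque": joint torques, N m; "tool_pos": TCP position; "eef_rot": TCP orientation; "contact_force": force on the tool from outside, world axes, zero at the start; "moment": the same for the moment, N m; "opening": opening from 0.0 (shut) to 1.0 (fully open); "finger_force": force on a finger pad.
Only numpy, scipy, OpenCV 4.12 (cv2) and the standard library are available. Lean on these libraries where they do the work, as an engineer would, in place of code of your own. Each camera call takes 0.05 s, during which the arm holds its last target. There are 200 camera calls.

## Working session

There is one attempt and no reset: what is moved stays moved. The work goes in short steps, Python scripts to look and compute and a tool call to move; the robot and the scene stay as the last step left them, time stands still between calls to the robot, and variables do not carry over. Pictures are saved under pics/ and viewed, at most 10 in all, crops included, and the job is handed in when it is done.

Besides the shell and the picture viewer there is one more tool, called after "Emit:" as name([rows], argument=value, ...), one row to a line, values as JSON. play_rows: Moves the arm, as the interface text tells. Its arguments: {"type":"object","properties":{"rows":{"type":"array"},"claw":{"type":"number"},"squeeze":{"type":"number"}},"required":["rows"]}

```bash
ls; mkdir -p pics
python3 - <<'E'
from plant import *
import cv2,numpy as np
s=get_state();print(s)
try: print(nose_length)
except Exception as e: print(e)
for n in("scene","top"):
    d=snapshot(n);cv2.imwrite(f"pics/{n}0.png",d["pixels"]);np.savez(f"{n}0.npz",**d);print(n,d["camera_matrix"],d["world_to_cam"])
E
```

```text
pics
{'clock': 0.0, 'q': array([-1.14725866,  0.68998219, -0.19448418,  1.56636823,  0.15728208,
        0.90249123, -0.21509855]), 'qd': array([ 4.24360195e-04, -9.18678112e-04,  9.69669745e-04,  6.76995331e-05,
        4.63669973e-04, -8.21477719e-04, -5.33879615e-04]), 'joint_torque': array([-5.24218849e-04, -5.27580178e+01, -1.26730286e+00, -1.53431743e+01,
       -5.26601239e-02,  6.55260388e-03,  1.73976769e-04]), 'tool_pos': array([0.23737375, 0.57780334, 0.40390366]), 'eef_rot': array([ 1.93610932e-01,  9.81077949e-01, -9.23953117e-04, -1.10797496e-04]), 'contact_force': array([0.17534676, 0.22944586, 0.86367307]), 'moment': array([ 0.00725473, -0.01250226, -0.01833687]), 'finger_force': 0.0, 'opening': 1.0019121517027052}
0.166
scene [[382.38055341   0.         288.29765217]
 [  0.         382.38055341 210.43467121]
 [  0.           0.           1.        ]] [[ 0.43381079  0.90087753  0.01509561 -0.23268417]
 [ 0.67230302 -0.31249739 -0.67108422 -0.32502798]
 [-0.59984736  0.3012724  -0.74122742  1.23787097]
 [ 0.          0.          0.          1.        ]]
top [[395.77570548   0.         275.44220643]
 [  0.         395.77570548 209.95635758]
 [  0.           0.           1.        ]] [[ 4.42470546e-04 -9.99998158e-01 -1.86781773e-03  1.06296408e-02]
 [-9.80880798e-01 -7.05159290e-05 -1.94609493e-01  5.59528768e-01]
 [ 1.94609003e-01  1.91821552e-03 -9.80879022e-01  9.78854393e-01]
 [ 0.00000000e+00  0.00000000e+00  0.00000000e+00  1.00000000e+00]]
```

View pics/top0.png

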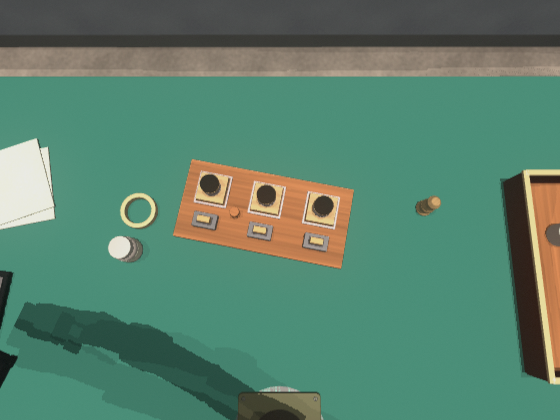

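View pics/scene0.png

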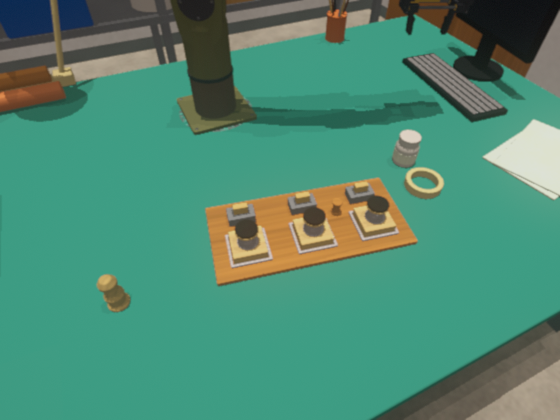

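The top view shows the board with corners near (192,160), (354,189), (341,267), (174,236). The pads are at (209,184), (266,195), (323,206) and the tags at (203,219), (260,230), (316,241). The spool stands at (235,212). The scene view shows the same layout, with the jar and tape on the left and the figure on the right.

```bash
cat > m.py <<'E'
import cv2,numpy as np
def cast(d,uv,z):
    K=d["camera_matrix"];T=d["world_to_cam"];R=T[:3,:3];c=-R.T@T[:3,3]
    r=R.T@np.linalg.solve(K,[uv[0],uv[1],1]);return c+r*(z-c[2])/r[2]
def blobs(mask,lo,hi):
    n,l,st,ce=cv2.connectedComponentsWithStats(mask.astype(np.uint8))
    return [(ce[i],st[i]) for i in range(1,n) if lo<st[i][4]<hi]
E
python3 - <<'E'
from m import *
for n in("top","scene"):
    d=dict(np.load(n+"0.npz"));im=d["pixels"];h=cv2.cvtColor(im,cv2.COLOR_BGR2HSV)
    box=np.zeros(im.shape[:2],bool)
    if n=="top": box[158:270,172:356]=1
    else: box[178:278,200:416]=1
    print(n)
    mx=im.max(2)
    for c,s in blobs((mx<55)&box,60,900): print("pad",c.round(1),s,cast(d,c,.082).round(4))
    for c,s in blobs((h[...,0]>12)&(h[...,0]<30)&(h[...,2]>165)&(h[...,1]>60)&box,20,1500): print("pale",c.round(1),s,cast(d,c,.058).round(4))
    m=(((h[...,0]<45)|(h[...,0]>100)|(mx<60))&box).astype(np.uint8)
    cs=max(cv2.findContours(cv2.morphologyEx(m,cv2.MORPH_OPEN,np.ones((5,5))),0,2)[0],key=cv2.contourArea)
    pts=cv2.approxPolyDP(cv2.convexHull(cs),6,True)[:,0]
    P=[cast(d,p,.012) for p in pts];print(pts.tolist(),np.round(P,4))
    cv2.imwrite(f"pics/{n}c.png",cv2.resize(im[150:280,165:365] if n=="top" else im[170:290,200:420],None,fx=3.6,fy=3.6,interpolation=cv2.INTER_CUBIC))
E
```

```text
top
pale [236.9 167.7] [192 159  91  18 100] [0.6736 0.1135 0.058 ]
pale [203.5 174. ] [200 171  10   9  33] [0.6563 0.2016 0.058 ]
pale [213.9 190.8] [196 174  33  30 388] [0.6104 0.1726 0.058 ]
pale [304.8 180.5] [295 179  20   4  21] [ 0.6382 -0.0667  0.058 ]
pale [266.4 199.5] [250 182  33  33 452] [0.5868 0.0345 0.058 ]
pale [335.6 186.4] [316 183  38   9  44] [ 0.6223 -0.1477  0.058 ]
pale [320.8 210.2] [306 192  32  33 441] [ 0.5582 -0.1072  0.058 ]
pale [202.8 218.1] [197 214  13   9  82] [0.5374 0.1992 0.058 ]
pale [259.2 229.1] [253 225  13   9  81] [0.5084 0.0527 0.058 ]
pale [316.3 240.2] [310 236  14   9  81] [ 0.4798 -0.094   0.058 ]
[[191, 160], [353, 189], [341, 267], [175, 236]] [[ 0.7103  0.2469  0.012 ]
 [ 0.6268 -0.2025  0.012 ]
 [ 0.4142 -0.1627  0.012 ]
 [ 0.4966  0.2809  0.012 ]]
scene
pale [410.5 182.8] [406 178  10  12  50] [0.5841 0.3086 0.058 ]
[[415, 243], [258, 277], [216, 277], [206, 208], [379, 178]] [[ 0.7146  0.2343  0.012 ]
 [ 0.6461 -0.1238  0.012 ]
 [ 0.6087 -0.2035  0.012 ]
 [ 0.4109 -0.1628  0.012 ]
 [ 0.4997  0.2847  0.012 ]]
```

View pics/topc.png

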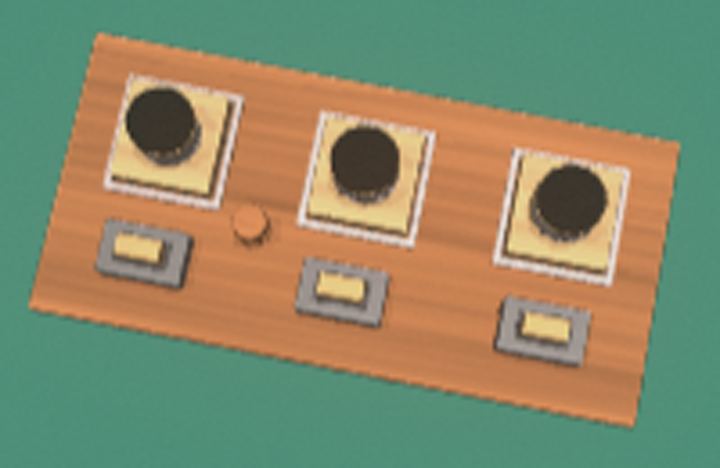

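```bash
cat >> m.py <<'E'
from scipy.spatial.transform import Rotation as R
def go(s,p,yaw=None):
    "shift in tool axes (normalised) from state pose to TCP world p, and turn about tool z to align tool y with board y"
    r=R.from_quat(s["eef_rot"]);print("shift",(r.inv().apply(np.array(p)-s["tool_pos"])/.5).round(4))
    if yaw is not None:
        x=np.array([np.cos(yaw),np.sin(yaw),0]);t=R.from_matrix(np.c_[-x,[-x[1],x[0],0],[0,0,-1]])
        print("turn",((r.inv()*t).as_rotvec()/.5).round(4))
E
python3 - <<'E'
from m import *
from plant import get_state
d=dict(np.load("top0.npz"));im=d["pixels"].astype(int);lum=im.max(2)
tags=np.array([cast(d,c,.058) for c in([202.8,218.1],[259.2,229.1],[316.3,240.2])])[:,:2]
v=tags[0]-tags[2];yaw=np.arctan2(-v[0],v[1]);x=np.array([np.cos(yaw),np.sin(yaw)]);y=np.array([-x[1],x[0]]);o=tags.mean(0)+.055*x
print("yaw",np.degrees(yaw),"board",o)
print("c from corners",np.mean([[.7103,.2469],[.6268,-.2025],[.4142,-.1627],[.4966,.2809]],0))
for i,(u,w) in enumerate([(209.7,183.9),(266.4,194.4),(323.3,205.5)]):
    m=np.zeros(lum.shape,bool);m[int(w)-14:int(w)+13,int(u)-14:int(u)+15]=1
    for c,s in blobs((lum<80)&m,100,900):
        p=cast(d,c,.082);print("pad",c.round(1),s,p.round(4),"board model",(o+.035*x+(.15-.15*i)*y).round(4))
    print("tag model",(o-.055*x+(.15-.15*i)*y).round(4),tags[i].round(4))
s=get_state()
pl=o+.035*x+.15*y
go(s,[*pl,.278],yaw)
E
```

```text
yaw -11.095914376433074 board [0.56256923 0.04202403]
c from corners [0.561975 0.04065 ]
pad [209.  183.2] [200 175  19  18 261] [0.6245 0.1821 0.082 ] board model [0.6258 0.1825]
tag model [0.5375 0.1998] [0.5374 0.1992]
pad [265.7 194.2] [257 186  18  18 261] [0.5954 0.0358 0.082 ] board model [0.5969 0.0353]
tag model [0.5086 0.0526] [0.5086 0.0526]
pad [323.2 205. ] [314 196  19  19 271] [ 0.567  -0.1109  0.082 ] board model [ 0.568  -0.1119]
tag model [ 0.4797 -0.0946] [ 0.4798 -0.0941]
shift [-1.0189 -0.4359  0.2528]
turn [-3.300e-03 -1.000e-04 -3.922e-01]
```

Emit:
play_rows([
  [[-0.3, -0.13, 0.03, 0, 0, -0.12], [-1, -0.436, 0.15, -0.003, 0, -0.392], [-1, -0.436, 0.15, -0.003, 0, -0.392], [-1, -0.436, 0.15, -0.003, 0, -0.392], [-1, -0.436, 0.15, -0.003, 0, -0.392], [-1, -0.436, 0.15, -0.003, 0, -0.392], [-1, -0.436, 0.15, -0.003, 0, -0.392], [-1, -0.436, 0.15, -0.003, 0, -0.392], [-1, -0.436, 0.15, -0.003, 0, -0.392], [-1, -0.436, 0.15, -0.003, 0, -0.392], [-1, -0.436, 0.15, -0.003, 0, -0.392], [-1, -0.436, 0.15, -0.003, 0, -0.392], [-1, -0.436, 0.15, -0.003, 0, -0.392], [-1, -0.436, 0.15, -0.003, 0, -0.392], [-1, -0.436, 0.15, -0.003, 0, -0.392], [-1, -0.436, 0.15, -0.003, 0, -0.392], [-1, -0.436, 0.15, -0.003, 0, -0.392], [-1, -0.436, 0.15, -0.003, 0, -0.392], [-1, -0.436, 0.15, -0.003, 0, -0.392]],
], claw=1)

```text
clock: 1.68
tool_pos: [0.616, 0.1886, 0.3301]
eef_rot: [0.095, 0.995, 0.001, -0.0]
contact_force: [-0.2, -0.3, -0.5]
opening: 0.006
finger_force: 0.0
```

Run:
```python
from m import *
from plant import get_state
s=get_state();print(s["contact_force"],s["opening"],s["tool_pos"],s["clock"])
go(s,[.6252,.1823,.253],np.radians(-11.1))
```

```text
[-0.18884641 -0.2758825  -0.47703283] 0.006248669399245075 [0.61604796 0.18857965 0.33011717] 1.6833
shift [-0.0204 -0.0093  0.1542]
turn [ 0.005  -0.0007  0.0067]
```

Emit:
play_rows([
  [[-0.02, -0.009, 0.06, 0, 0, 0.006], [-0.02, -0.009, 0.11, 0, 0, 0.006], [-0.02, -0.009, 0.14, 0, 0, 0.006], [-0.02, -0.009, 0.154, 0, 0, 0.006], [-0.02, -0.009, 0.154, 0, 0, 0.006], [-0.02, -0.009, 0.154, 0, 0, 0.006], [-0.02, -0.009, 0.154, 0, 0, 0.006], [-0.02, -0.009, 0.154, 0, 0, 0.006]],
])

```text
clock: 2.35
tool_pos: [0.6265, 0.1808, 0.2542]
eef_rot: [0.098, 0.995, 0.001, 0.001]
contact_force: [-0.1, 0.3, 0.4]
opening: 0.007
finger_force: 0.0
```

Run:
```python
from m import *
from plant import *
s=get_state();print(s["contact_force"],s["tool_pos"])
go(s,[.6252,.1823,.236],np.radians(-11.1))
a=snapshot("wrist")["pixels"];b=snapshot("scene")["pixels"]
cv2.imwrite("pics/w1.png",np.hstack([cv2.resize(a,(400,300)),cv2.resize(b[130:310,240:480],(400,300))]))
```

```text
[-0.08446813  0.28767925  0.38019573] [0.6265457  0.18078436 0.2541934 ]
shift [0.0033 0.0023 0.0364]
turn [ 0.006   0.0045 -0.0054]
```

View pics/w1.png

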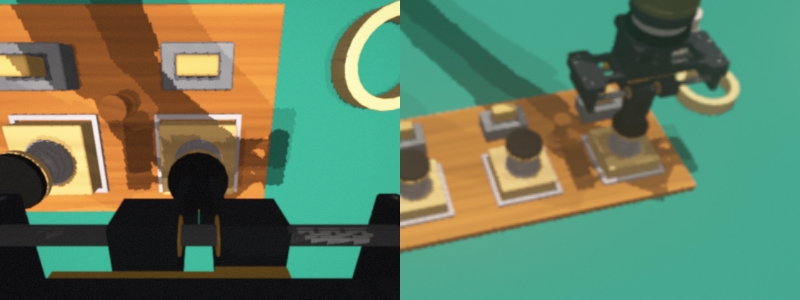

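The left half (wrist view) shows the closed fingertips over the left pad, near (198,185). The right half (scene view) agrees, with the tips just above the pad at about (630,125). Pressing now.

Emit:
play_rows([
  [[0.002, 0.002, 0.008, 0, 0, 0], [0.002, 0.002, 0.014, 0, 0, 0], [0.002, 0.002, 0.02, 0, 0, 0], [0.002, 0.002, 0.026, 0, 0, 0], [0.002, 0.002, 0.032, 0, 0, 0], [0.002, 0.002, 0.034, 0, 0, 0], [0.002, 0.002, 0.034, 0, 0, 0], [0.002, 0.002, 0.034, 0, 0, 0], [0.002, 0.002, 0.034, 0, 0, 0], [0.002, 0.002, 0.034, 0, 0, 0], [0.002, 0.002, 0.034, 0, 0, 0], [0.002, 0.002, 0.034, 0, 0, 0]],
])

```text
clock: 3.45
tool_pos: [0.6257, 0.1817, 0.2378]
eef_rot: [0.098, 0.995, 0.001, 0.001]
contact_force: [-2.4, -1.1, 14.1]
opening: 0.007
finger_force: 7.4
```

Emit:
play_rows([
  [[0, 0, 0.003, 0, 0, 0], [0, 0, 0.006, 0, 0, 0], [0, 0, 0.006, 0, 0, 0], [0, 0, 0.006, 0, 0, 0]],
])

```text
clock: 3.78
tool_pos: [0.6257, 0.1818, 0.2351]
eef_rot: [0.098, 0.995, 0.001, 0.001]
contact_force: [-4.0, -0.8, 17.2]
opening: 0.004
finger_force: 8.9
```

Emit:
play_rows([
  [[0, 0, -0.012, 0, 0, 0], [0, 0, -0.025, 0, 0, 0], [0, 0, -0.04, 0, 0, 0], [0, 0, -0.08, 0, 0, 0], [0, 0, -0.11, 0, 0, 0], [0, 0, -0.11, 0, 0, 0], [0, 0, -0.11, 0, 0, 0], [0, 0, -0.11, 0, 0, 0]],
])

```text
clock: 4.45
tool_pos: [0.6249, 0.1812, 0.2866]
eef_rot: [0.098, 0.995, 0.0, -0.001]
contact_force: [-0.2, -0.6, -0.5]
opening: 0.006
finger_force: 0.0
```

Run:
```python
from m import *
from plant import get_state
s=get_state();print(s["contact_force"],s["tool_pos"],s["clock"])
go(s,[.596,.0356,.253],np.radians(-11.1))
```

```text
[-0.15913416 -0.5674321  -0.54969767] [0.62488506 0.18118402 0.28658681] 4.45
shift [-0.0003 -0.2969  0.067 ]
turn [ 0.001  -0.0027 -0.0059]
```

Emit:
play_rows([
  [[0, -0.07, 0, 0, 0, 0], [0, -0.14, 0, 0, 0, 0], [0, -0.21, 0, 0, 0, 0], [0, -0.27, 0, 0, 0, 0], [0, -0.297, 0, 0, 0, 0], [0, -0.297, 0.02, 0, 0, 0], [0, -0.297, 0.04, 0, 0, 0], [0, -0.297, 0.055, 0, 0, 0], [0, -0.297, 0.067, 0, 0, 0], [0, -0.297, 0.067, 0, 0, 0], [0, -0.297, 0.067, 0, 0, 0], [0, -0.297, 0.067, 0, 0, 0]],
])

```text
clock: 5.45
tool_pos: [0.5965, 0.0368, 0.254]
eef_rot: [0.098, 0.995, 0.001, 0.0]
contact_force: [0.1, 0.6, -0.5]
opening: 0.005
finger_force: 0.0
```

Run:
```python
from m import *
from plant import get_state
s=get_state();print(s["contact_force"],s["tool_pos"],s["clock"])
go(s,[.596,.0356,.2378],np.radians(-11.1))
```

```text
[ 0.07852604  0.55174816 -0.49710196] [0.59648156 0.03684156 0.25398757] 5.45
shift [ 0.0005 -0.0027  0.0324]
turn [ 0.0042  0.0007 -0.0033]
```

Emit:
play_rows([
  [[0, -0.002, 0.008, 0, 0, 0], [0, -0.002, 0.014, 0, 0, 0], [0, -0.002, 0.02, 0, 0, 0], [0, -0.002, 0.026, 0, 0, 0], [0, -0.002, 0.032, 0, 0, 0], [0, -0.002, 0.034, 0, 0, 0], [0, -0.002, 0.034, 0, 0, 0], [0, -0.002, 0.034, 0, 0, 0], [0, -0.002, 0.034, 0, 0, 0], [0, -0.002, 0.034, 0, 0, 0], [0, -0.002, 0.034, 0, 0, 0], [0, -0.002, 0.034, 0, 0, 0]],
])

```text
clock: 6.45
tool_pos: [0.5964, 0.0348, 0.2372]
eef_rot: [0.098, 0.995, 0.001, 0.001]
contact_force: [0.7, -0.5, 3.1]
opening: 0.004
finger_force: 1.6
```

Emit:
play_rows([
  [[0, 0, 0.003, 0, 0, 0], [0, 0, 0.006, 0, 0, 0], [0, 0, 0.006, 0, 0, 0], [0, 0, 0.006, 0, 0, 0]],
])

```text
clock: 6.78
tool_pos: [0.5964, 0.0349, 0.234]
eef_rot: [0.098, 0.995, 0.001, 0.0]
contact_force: [2.4, -0.5, 4.4]
opening: 0.003
finger_force: 2.0
```

Emit:
play_rows([
  [[0, 0, -0.012, 0, 0, 0], [0, 0, -0.025, 0, 0, 0], [0, 0, -0.04, 0, 0, 0], [0, 0, -0.08, 0, 0, 0], [0, 0, -0.11, 0, 0, 0], [0, 0, -0.11, 0, 0, 0], [0, 0, -0.11, 0, 0, 0], [0, 0, -0.11, 0, 0, 0]],
])

```text
clock: 7.45
tool_pos: [0.5954, 0.0346, 0.2884]
eef_rot: [0.098, 0.995, 0.0, -0.001]
contact_force: [-0.1, 0.1, -0.5]
opening: 0.004
finger_force: 0.0
```

Run:
```python
from m import *
from plant import get_state
s=get_state();print(s["contact_force"],s["tool_pos"],s["clock"])
go(s,[.5675,-.1114,.253],np.radians(-11.1))
```

```text
[-0.09361898  0.08464116 -0.46900696] [0.59536978 0.03460504 0.28835822] 7.45
shift [-0.0025 -0.2973  0.0705]
turn [ 0.0015 -0.0036 -0.006 ]
```

Emit:
play_rows([
  [[-0.002, -0.07, 0, 0, 0, 0], [-0.002, -0.14, 0, 0, 0, 0], [-0.002, -0.21, 0, 0, 0, 0], [-0.002, -0.27, 0, 0, 0, 0], [-0.002, -0.297, 0, 0, 0, 0], [-0.002, -0.297, 0.02, 0, 0, 0], [-0.002, -0.297, 0.04, 0, 0, 0], [-0.002, -0.297, 0.055, 0, 0, 0], [-0.002, -0.297, 0.07, 0, 0, 0], [-0.002, -0.297, 0.07, 0, 0, 0], [-0.002, -0.297, 0.07, 0, 0, 0], [-0.002, -0.297, 0.07, 0, 0, 0]],
])

```text
clock: 8.45
tool_pos: [0.5684, -0.11, 0.2538]
eef_rot: [0.097, 0.995, 0.001, 0.0]
contact_force: [0.2, -0.3, 0.2]
opening: 0.002
finger_force: 0.0
```

Run:
```python
from m import *
from plant import get_state
s=get_state();print(s["contact_force"],s["tool_pos"],s["clock"])
go(s,[.5675,-.1114,.2378],np.radians(-11.1))
```

```text
[ 0.20607469 -0.31704329  0.22614371] [ 0.56836744 -0.1100106   0.25377392] 8.45
shift [ 0.0012 -0.0031  0.0319]
turn [ 0.0039  0.0006 -0.0031]
```

Emit:
play_rows([
  [[0, -0.002, 0.008, 0, 0, 0], [0, -0.002, 0.014, 0, 0, 0], [0, -0.002, 0.02, 0, 0, 0], [0, -0.002, 0.026, 0, 0, 0], [0, -0.002, 0.032, 0, 0, 0], [0, -0.002, 0.034, 0, 0, 0], [0, -0.002, 0.034, 0, 0, 0], [0, -0.002, 0.034, 0, 0, 0], [0, -0.002, 0.034, 0, 0, 0], [0, -0.002, 0.034, 0, 0, 0], [0, -0.002, 0.034, 0, 0, 0], [0, -0.002, 0.034, 0, 0, 0]],
])

```text
clock: 9.45
tool_pos: [0.5682, -0.1119, 0.2376]
eef_rot: [0.098, 0.995, 0.001, 0.001]
contact_force: [-0.9, 0.4, 8.3]
opening: 0.004
finger_force: 4.0
```

Emit:
play_rows([
  [[0, 0, 0.003, 0, 0, 0], [0, 0, 0.006, 0, 0, 0], [0, 0, 0.006, 0, 0, 0], [0, 0, 0.006, 0, 0, 0]],
])

```text
clock: 9.78
tool_pos: [0.5682, -0.1119, 0.2347]
eef_rot: [0.098, 0.995, 0.001, 0.001]
contact_force: [-1.1, 0.2, 10.3]
opening: 0.004
finger_force: 4.9
```

Emit:
play_rows([
  [[0, 0, -0.012, 0, 0, 0], [0, 0, -0.025, 0, 0, 0], [0, 0, -0.04, 0, 0, 0], [0, 0, -0.08, 0, 0, 0], [0, 0, -0.11, 0, 0, 0], [0, 0, -0.11, 0, 0, 0], [0, 0, -0.11, 0, 0, 0], [0, 0, -0.11, 0, 0, 0]],
])

```text
clock: 10.45
tool_pos: [0.5674, -0.1122, 0.288]
eef_rot: [0.098, 0.995, 0.001, -0.001]
contact_force: [-0.3, -0.3, 0.6]
opening: 0.004
finger_force: 0.0
```

Run:
```python
from m import *
from plant import get_state
s=get_state();print(s["contact_force"],s["tool_pos"],s["clock"])
go(s,[.5086,.0527,.232],np.radians(-11.1))
```

```text
[-0.3223211  -0.26852215  0.63779479] [ 0.56737095 -0.11218248  0.28797852] 10.45
shift [0.1796 0.3003 0.1126]
turn [ 0.0024 -0.0027 -0.0064]
```

The middle spring is softest: about 3 N at 10 mm, against 14 N on the left and 8 N on the right. Next is the middle tag.

Emit:
play_rows([
  [[0.04, 0.06, 0, 0, 0, 0], [0.08, 0.13, 0, 0, 0, 0], [0.12, 0.2, 0, 0, 0, 0], [0.16, 0.26, 0, 0, 0, 0], [0.18, 0.3, 0, 0, 0, 0], [0.18, 0.3, 0.02, 0, 0, 0], [0.18, 0.3, 0.05, 0, 0, 0], [0.18, 0.3, 0.08, 0, 0, 0], [0.18, 0.3, 0.1, 0, 0, 0], [0.18, 0.3, 0.112, 0, 0, 0], [0.18, 0.3, 0.112, 0, 0, 0], [0.18, 0.3, 0.112, 0, 0, 0], [0.18, 0.3, 0.112, 0, 0, 0]],
])

```text
clock: 11.53
tool_pos: [0.5092, 0.0525, 0.2333]
eef_rot: [0.098, 0.995, 0.001, 0.0]
contact_force: [0.3, 0.4, -0.6]
opening: 0.003
finger_force: 0.0
```

Run:
```python
from m import *
from plant import *
s=get_state();print(s["contact_force"],s["tool_pos"],s["clock"])
go(s,[.5086,.0527,.206],np.radians(-11.1))
a=snapshot("wrist")["pixels"];b=snapshot("scene")["pixels"]
cv2.imwrite("pics/w2.png",np.hstack([cv2.resize(a,(400,300)),cv2.resize(b[130:310,200:440],(400,300))]))
```

```text
[ 0.27862351  0.36356954 -0.63477325] [0.50915928 0.05254383 0.23328094] 11.5333
shift [ 0.0012 -0.      0.0546]
turn [ 0.0036  0.0014 -0.007 ]
```

View pics/w2.png

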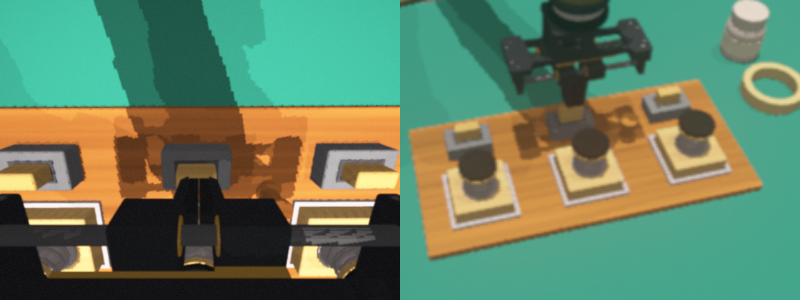

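The wrist view shows the tips over the middle tag at about (197,178). The scene view shows them right above it at (570,105), with all three pads back up and the units still in place. Pressing the tag.

Emit:
play_rows([
  [[0, 0, 0.01, 0, 0, 0], [0, 0, 0.02, 0, 0, 0], [0, 0, 0.027, 0, 0, 0], [0, 0, 0.034, 0, 0, 0], [0, 0, 0.041, 0, 0, 0], [0, 0, 0.048, 0, 0, 0], [0, 0, 0.053, 0, 0, 0], [0, 0, 0.056, 0, 0, 0], [0, 0, 0.058, 0, 0, 0], [0, 0, 0.058, 0, 0, 0], [0, 0, 0.058, 0, 0, 0], [0, 0, 0.058, 0, 0, 0], [0, 0, 0.058, 0, 0, 0]],
])

```text
clock: 12.72
tool_pos: [0.509, 0.0529, 0.2062]
eef_rot: [0.098, 0.995, 0.001, 0.001]
contact_force: [-3.1, -0.6, 27.8]
opening: 0.007
finger_force: 13.6
```

Emit:
play_rows([
  [[0, 0, -0.01, 0, 0, 0], [0, 0, -0.03, 0, 0, 0], [0, 0, -0.07, 0, 0, 0], [0, 0, -0.13, 0, 0, 0], [0, 0, -0.2, 0, 0, 0], [0, 0, -0.26, 0, 0, 0], [0.1, 0, -0.32, 0, 0, 0], [0.16, 0, -0.36, 0, 0, 0], [0.2, 0, -0.38, 0, 0, 0], [0.2, 0, -0.38, 0, 0, 0], [0.2, 0, -0.38, 0, 0, 0], [0.2, 0, -0.38, 0, 0, 0]],
])

```text
clock: 13.72
tool_pos: [0.4113, 0.072, 0.3939]
eef_rot: [0.098, 0.995, 0.001, 0.0]
contact_force: [0.3, -0.5, -0.4]
opening: 0.006
finger_force: 0.0
```

Run:
```python
from m import *
from plant import *
a=snapshot("wrist")["pixels"];b=snapshot("scene")["pixels"]
cv2.imwrite("pics/w3.png",np.hstack([cv2.resize(a,(400,300)),cv2.resize(b[130:310,200:440],(400,300),interpolation=cv2.INTER_CUBIC)]))
```

```text
(no output)
```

View pics/w3.png

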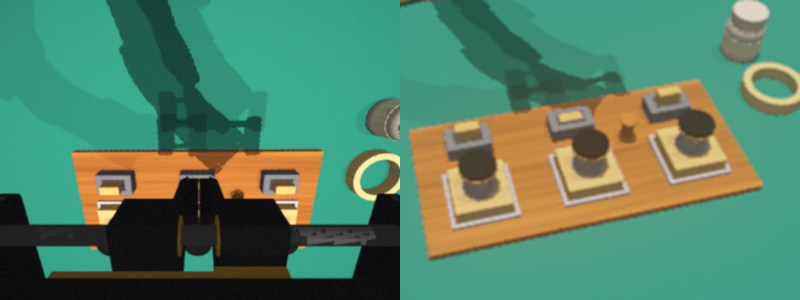

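The scene view shows the middle tag down, nearly flush at (570,117). The left (668,95) and right (467,130) tags are still up, the pads have sprung back, and the spool is standing.

```bash
python3 -c "
from plant import *
print(finish_job())"
```

```text
the job is handed in; nothing more can be done
None
```

I pressed the left, middle and right pads in that order; at about 10 mm they pushed back 14, 3 and 8 N, so the middle spring is softest, and I pushed its tag fully down to its stop, left the other two tags up, and handed the job in at about 14 s.

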